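Unclamp the re-glued drawer and put it back in its cabinet

TASK

The little drawer that was glued is dry: swing the jig's sprung clamp arm up until it stays open by itself, and only then lift the drawer out. Stand it upright on the bare desk, let go of it, then take it afresh and slide it, back first and right way up, into the empty upper bay of the small cabinet until it is fully home with its front flush. Leave the clamp open, and neither tip the drawer over nor disturb the mug, glue stick, stapler and card wallet.

Things in the scene. Friction and masses are not known exactly. Their poses are not given: they have to be found in the camera images.
- jig: plywood gluing jig fixed to the desk: base plate 12 mm thick, x = -133 to +57 mm, y = +-50 mm. Origin on the desk below the middle of the drawer's pocket; z up, x from the hinge tower toward the clamp's handle. The drawer stands on the base plate, 12 mm above the desk, its front toward -x (origins in line, yaw alike)
- pocket (a point): middle of the pocket, on the base plate, axes as the jig. Cheeks 11 mm thick, tops 44 mm above the desk, flank the drawer with 3 mm play from x = -52 to +12 mm; a fence as high (x = -63 to -54 mm, open in the middle for the knob) stands at its front. So only the rear 40 mm of its sides (x = +12 to +52 mm) can be taken; it comes out straight upward
- clamp_arm (a joint): clamp arm's angle in rad: 0 closed (level, rubber feet pressing on the drawer's rims), growing as the handle swings up and over toward the tower, stop at 1.75 (10 degrees past upright). Over-centre spring: below about 0.9 it pulls shut (about 5 N at the handle when closed, fading to none at 0.9; arm 0.12 kg), above it the arm swings to the open stop by itself, damped, and stays
- clamp_grip (a point): middle of the arm's red handle, a round bar 22 mm in diameter, 56 mm long, lying along the arm, 185 mm from the hinge (its end at 210 mm). Closed: 62 mm above the desk at jig x = +90, y = 0 mm, nothing beside it. Fully open, its end stands about 270 mm above the desk. The rest of the arm is a steel bar 14 mm wide
- clamp_hinge (a point): hinge axis of the clamp arm, parallel to the jig's y axis: 62 mm above the desk, at jig x = -95 mm, in a steel tower 64 mm high that stands at jig x = -115 to -81 mm
- drawer: small loose pale wooden drawer, open at the top: 105 mm long (x), 54 mm wide (y), 36 mm high, about 0.16 kg; sides 6 mm, floor 5 mm thick. Origin at the centre of its underside, z up. Its front, a dark wood panel with a brass knob (14 mm in diameter, standing out 14 mm, 18 mm above the underside), is at x = -52.5 mm, its back at +52.5 mm
- cabinet: small pale wooden cabinet, fixed, 78 mm wide, 115 mm deep, 102 mm high, closed dark lower drawer (its knob stands out 14 mm), empty upper bay. Origin on the desk below the middle of its front, z up; the front looks to -x, the body reaches to x = +115 mm. With the drawer home their x axes agree and the drawer's origin is at cabinet x = +52.5 to +54.5, y = 0, z = +52 mm
- bay (a point): middle of the front lower edge of the empty upper bay's opening, 52 mm above the desk; axes as the cabinet. The bay is 62 mm wide, 43 mm high and 107 mm deep with a solid back that stops the drawer; its roof is 7 mm thick
- mug: white dotted mug, the one standing nearer (a like one at the very back, fixed, does not matter), 82 mm across, 114 mm with its handle, 91 mm high; origin at the centre of its underside. Bystander
- glue_stick: lying glue stick, 86 mm long (its y axis), 26 mm thick; origin at the centre of the underside. Bystander
- stapler: red stapler, 34 x 119 (y) x 45 mm high; origin at the centre of the underside. Bystander
- card_wallet: flat grey card wallet lying on the desk, 61 x 90 (y) x 9 mm; origin at the centre of the underside. Bystander

How it is judged:
On the way, in this order (a step that is already met when the one before it is completed fails the run):
1. the clamp arm is up past its hold-open point and stays there, untouched by the fingers (joint above 1.5 rad), while the drawer still sits in the jig (value of joint clamp_arm above 1.5 rad and contact force between the fingers and clamp_arm below 0.2 N and horizontal distance between drawer and jig below 0.015 m and height (world z) of drawer below 0.02 m), for 0.3 s.
2. the drawer is out of the jig, standing upright and at rest on the bare desk, let go of (horizontal distance between drawer and jig above 0.07 m and height (world z) of drawer below 0.008 m and angle between drawer's own z axis and vertical below 0.1 rad and contact force between the fingers and drawer below 0.1 N and linear speed of drawer below 0.02 m/s), for 0.3 s.
At the end, for the whole second after the job is handed in: The drawer rests in the cabinet's upper bay, right way up, front outward, pushed home to within 5 mm of flush, at rest; the clamp arm is still open (above 1.5 rad) (x of drawer in the frame of cabinet between 0.0475 and 0.06 m and y of drawer in the frame of cabinet between -0.007 and 0.007 m and z of drawer in the frame of cabinet between 0.048 and 0.058 m and angle between drawer's own z axis and vertical below 0.08 rad and x of bay in the frame of drawer below -0.03 m and linear speed of drawer below 0.02 m/s and value of joint clamp_arm above 1.5 rad); the robot touches nothing.
It fails at once if the mug, glue stick, stapler or card wallet is shifted more than 30 mm (distance of any of mug, glue_stick, stapler, card_wallet from where it was at the start of the episode above 0.03 m).
It fails at once if the drawer is tipped more than about 45 degrees (angle between drawer's own z axis and vertical above 0.8 rad).
It also fails if it takes over 72 s, if anything falls off the work surface, if the arm or the gripper's body presses on something with over 40 N, if the wrist force passes 120 N, or if a joint passes its speed limit or range.

ROBOT

A 6-joint arm with a two-finger parallel gripper is mounted at the origin on a cart in front of the work surface, level with it; the furniture and walls round the work are solid. World frame = base frame: x ahead of the robot, y to its left, z up, the work surface at z = 0. Lengths are in m, angles in rad, forces in N, time in s.
With the tool pointing down it reaches from about 0.225 to 0.875 m from the base axis. Payload 3.4 kg.
Tool frame: the origin (TCP) lies at the very end of the fingers, on their centre line; the grasp point (between the pads) lies 19 mm behind it; z points along the fingers, y is the line along which they close (so a half turn about z gives the same grasp; the last joint's range is limited). The gripper opens to 85 mm and grips with 20 to 120 N. Pads are 22 mm wide; open, the fingers measure 114 mm over their backs; the gripper's body (76 mm by 85 mm) begins 54 mm behind the grasp point. The pads swing forward as they close: fully open they stand 13 mm farther back than shut.
Start: joints at [1.072, 0.276, 1.505, -0, 1.361, -0.121], TCP at [0.212, 0.534, 0.193] pointing down, gripper open.
Joint ranges: [-2.89, 2.89], [-0.75, 2.08], [0.22, 2.7], [-1.18, 4.32], [0.11, 2.71], [-2.7, 2.7]. Speed limits (rad/s): [2.57, 2.57, 3.14, 3.14, 3.14, 3.14].

INTERFACE

Orientations are given as a unit quaternion [w, x, y, z].
In Python, from rig import readout, vision, manip gives the robot as it stands.
- The arm moves only by the shell command python3 -m handwheel 'ROWS' [FORCE]. ROWS is JSON, a list of rows, each a list of 3 entries, a list of its own where there are three numbers: the shift along the tool's x, y, z in mm, then the turn, a rotation vector about the tool's x, y, z in units of 6 degrees (1.0 is 6 degrees), then the closure, from -1 (fully open) to 1 (shut), so that 0 is half open. A call has 1 to 20 rows; each row shifts and turns the commanded pose from where the row before left it, along the tool's axes as they then stand; what a row does not reach is not made up. A row lasts 1/8 s, in which the tool goes at most 62.5 mm and 10.7 degrees, less where a joint would pass 70% of its speed; a pose out of reach is approached as far as the arm can. A call is refused whole if a number of a shift passes 62.5 or a number of a turn 1, either way. A call with a gripper value outside its range is refused whole. The fingers move at their own pace and stop on an object; FORCE is the grip in N (left out, the last holds). Time passes only in rows, so rows that do not move let the fingers close. It gives the time, the measured TCP pose, the force, the opening and the grip force at its end, in the units of the state.
- readout.get_state(): the state, without advancing time (a new reading comes with each control period).
- vision.get_image(name): name is "scene" or "top" or "wrist"; returns the picture (384x512x3 uint8, blue, green, red); there is no depth.
- vision.camera_params(name): a dict with "intrinsics" (3x3 intrinsics, pixels), "rvec" (rotation vector, rad) and "tvec" (3), from world to camera coordinates, as OpenCV has them; the wrist camera has in their place "hand_eye" (4x4, takes a point from camera to tool coordinates, whose origin is the TCP and whose axes are the flange's). Camera axes: x right, y down, z forward; pixel columns grow to the right and rows downward; lengths in m; the calibration is good to about 2 mm. A picture is of the moment at which its call begins: read the wrist's pose just before it. camera_params takes no time and is no camera call.
- manip.sign_off(): hands the job in; it is judged then, once.
The state is a dict: "clock": time; "qpos": joint angles; "qd": joint speeds; "effort": joint torques, N m; "position": TCP position; "ee_rot": TCP orientation; "contact_force": force on the tool from outside, world axes, zero at the start; "moment": the same for the moment, N m; "width": finger opening in m; "gripper_force": force on a finger pad.
Only numpy, scipy, OpenCV 4.12 (cv2) and the standard library are available. Lean on these libraries where they do the work, as an engineer would, in place of code of your own. Each camera call takes 0.05 s, during which the arm holds its last target. There are 200 camera calls.

## Working session

There is one attempt and no reset: what is moved stays moved. The work goes in short steps, Python scripts to look and compute and a shell command to move; the robot and the scene stay as the last step left them, time stands still between calls to the robot, and variables do not carry over. Pictures are saved under pics/ and viewed, at most 13 in all, crops included, and the job is handed in when it is done.

```bash
ls; mkdir -p pics; python3 - <<'E'
from rig import readout, vision
import cv2,numpy as np
s=readout.get_state(); print({k:np.round(v,3).tolist() for k,v in s.items()})
for n in ("scene","top"):
    cv2.imwrite(f"pics/{n}0.png",cv2.resize(vision.get_image(n),(800,600),interpolation=cv2.INTER_CUBIC)); p=vision.camera_params(n); print(n,{k:np.round(v,3).tolist() for k,v in p.items()})
print(vision.camera_params("wrist"))
E
```

```text
pics
{'clock': 0.0, 'qpos': [1.072, 0.277, 1.506, -0.0, 1.361, -0.121], 'qd': [0.001, 0.0, 0.0, 0.0, -0.0, -0.001], 'effort': [0.001, -41.676, -24.58, 0.0, 0.011, 0.0], 'position': [0.212, 0.534, 0.192], 'ee_rot': [-0.0, 0.188, 0.982, -0.001], 'contact_force': [-0.366, 0.068, -0.174], 'moment': [0.013, -0.007, -0.081], 'gripper_force': 0.0, 'width': 0.086}
scene {'intrinsics': [[494.096, 0.0, 259.528], [0.0, 494.096, 189.035], [0.0, 0.0, 1.0]], 'rvec': [2.263, -1.107, 0.371], 'tvec': [-0.214, 0.453, 1.237]}
top {'intrinsics': [[364.877, 0.0, 250.091], [0.0, 364.877, 193.237], [0.0, 0.0, 1.0]], 'rvec': [2.178, -2.134, 0.142], 'tvec': [0.105, 0.563, 1.169]}
{'intrinsics': array([[283.68414735,   0.        , 254.74905498],
       [  0.        , 283.68414735, 188.76528104],
       [  0.        ,   0.        ,   1.        ]]), 'hand_eye': array([[-2.15321928e-04, -9.52051654e-01, -3.05937252e-01,
         7.75981750e-02],
       [ 9.99999470e-01,  1.03158381e-04, -1.02483081e-03,
        -2.41981770e-05],
       [ 1.00725186e-03, -3.05937311e-01,  9.52051126e-01,
        -1.81596773e-01],
       [ 0.00000000e+00,  0.00000000e+00,  0.00000000e+00,
         1.00000000e+00]])}
```

View pics/scene0.png

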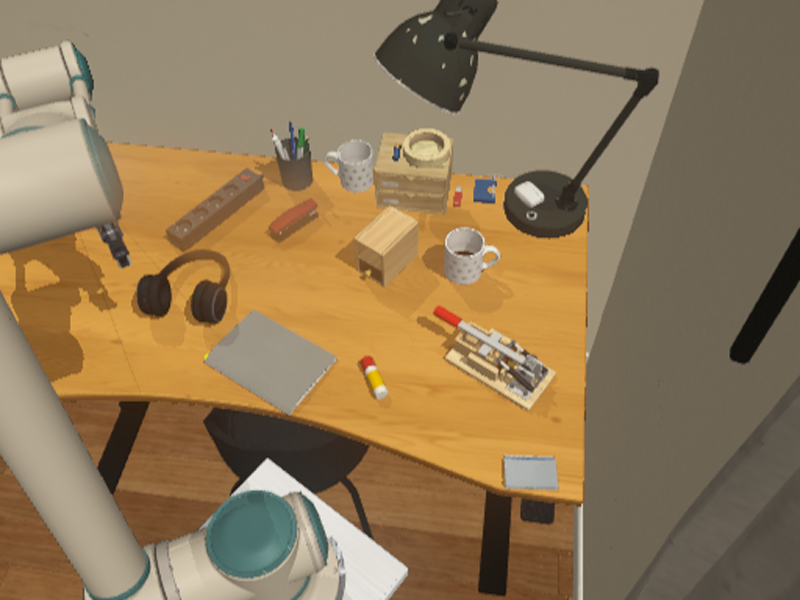

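View pics/top0.png

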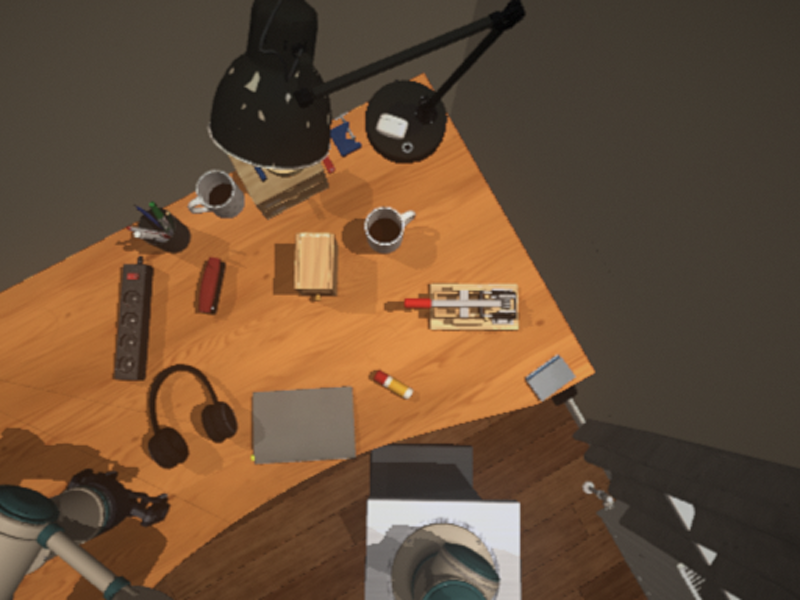

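Both views are clear. In the top view the jig plate corners are near (430,283), (519,283), (519,331) and (429,331), with the red handle at (417,303), toward +y. The cabinet roof is at about (297,233) to (334,292), and its front faces the robot. I'll convert these to world positions.

```bash
cat > h.py <<'E'
from rig import readout, vision
import cv2,numpy as np
from scipy.spatial.transform import Rotation as R
def pose():
    s=readout.get_state(); q=s["ee_rot"]; return np.array(s["position"]),R.from_quat([q[1],q[2],q[3],q[0]])
def cam(n,ps=None):
    p=vision.camera_params(n); K=np.array(p["intrinsics"])
    if n=="wrist":
        X=np.array(p["hand_eye"]); t,r=ps or pose()
        Rc=r.as_matrix()@X[:3,:3]; c=t+r.apply(X[:3,3])
    else:
        Rc=cv2.Rodrigues(np.array(p["rvec"]))[0].T; c=-Rc@np.array(p["tvec"]).ravel()
    return K,Rc,c
def px2w(n,uv,z,ps=None):  # uv in original pixels
    K,Rc,c=cam(n,ps); d=Rc@np.linalg.inv(K)@np.array([*uv,1.]); return c+d*(z-c[2])/d[2]
def w2px(n,P,ps=None):
    K,Rc,c=cam(n,ps); q=K@(Rc.T@(np.array(P)-c)); return q[:2]/q[2]
E
python3 - <<'E'
from h import *
f=.64
for nm,z,pts in [("jig",.012,[(430,283),(519,283),(519,331),(429,331)]),("handle",.062,[(405,303),(430,303)]),("arm",.062,[(500,303)]),("cab",.102,[(297,233),(335,233),(334,290),(296,294)]),("mug",.09,[(384,229)]),("glue",.013,[(375,376),(409,394)]),("stap",.04,[(212,262),(207,312)]),("wallet",.009,[(527,377),(561,355),(575,379),(540,400)])]:
    print(nm,[np.round(px2w("top",(u*f,v*f),z)[:2],3).tolist() for u,v in pts])
for nm,z,pts in [("jig",.012,[(445,355),(484,318),(555,373),(530,408)]),("cab",.102,[(356,239),(390,208),(418,225),(386,257)]),("handle",.062,[(436,312),(461,324)])]:
    print("scene",nm,[np.round(px2w("scene",(u*f,v*f),z)[:2],3).tolist() for u,v in pts])
E
```

```text
jig [[0.607, 0.033], [0.611, -0.16], [0.507, -0.159], [0.503, 0.034]]
handle [[0.556, 0.087], [0.557, 0.036]]
arm [[0.56, -0.109]]
cab [[0.689, 0.31], [0.691, 0.233], [0.574, 0.231], [0.565, 0.307]]
mug [[0.705, 0.134]]
glue [[0.405, 0.147], [0.369, 0.074]]
stap [[0.638, 0.498], [0.531, 0.502]]
wallet [[0.409, -0.176], [0.458, -0.249], [0.407, -0.278], [0.362, -0.203]]
scene jig [[0.508, 0.029], [0.626, 0.02], [0.602, -0.159], [0.509, -0.162]]
scene cab [[0.573, 0.301], [0.682, 0.301], [0.679, 0.226], [0.573, 0.224]]
scene handle [[0.549, 0.083], [0.555, 0.028]]
```

```bash
cat >> h.py <<'E'
def toolR(phi,yaw_y=0.):  # tool down, y_tool at world angle yaw_y (rad), then tilted phi about world x
    c,s=np.cos(yaw_y),np.sin(yaw_y)
    return R.from_rotvec([phi,0,0])*R.from_matrix(np.array([[-s,c,0],[c,s,0],[0,0,-1.]]).T)
def go(P,Rt,grasp=True,back=0.):
    """shift (mm, in present tool axes) and then turn (6 deg units) to bring grasp point/TCP to P"""
    t,r=pose(); tz=Rt.apply([0,0,1]); T=np.array(P)+tz*((.019 if grasp else 0)-back)
    d=r.inv().apply(T-t)*1000; w=(r.inv()*Rt).as_rotvec()/np.radians(6)
    print("at",np.round(t,4),"TCP target",np.round(T,4),"shift mm",np.round(d,1),"n>=",np.ceil(abs(d).max()/50),"turn",np.round(w,2)); return T
E
python3 - <<'E'
from h import *
go((.5555,.064,.062),toolR(-.75),back=.09)
# arc row: rigid with arm, 6 deg per row
Rt=toolR(-.75,np.radians(1)); T=np.array((.5555,.064,.062))+Rt.apply([0,0,.019])
H=np.array([.557,-.121,.062]); p=Rt.inv().apply(H-T)
ax=Rt.inv().apply([1,0,0]); Q=R.from_rotvec(ax*np.radians(6)); print("arc",(p-Q.apply(p))*1000,ax)
E
```

```text
at [0.2119 0.534  0.1922] TCP target [0.5555 0.1124 0.1139] shift mm [-474.9 -265.    78.6] n>= 10.0 turn [ 4.25 -6.27 10.83]
arc [-11.93504141  -0.20832692 -13.56250554] [-0.01745241  0.9998477   0.        ]
```

```bash
python3 -m handwheel '[[[-39.6,-22,0],[0,0,0],-1],[[-39.6,-22,0],[0,0,0],-1],[[-39.6,-22,0],[0,0,0],-1],[[-39.6,-22,0],[0,0,0],-1],[[-39.6,-22,0],[0,0,0],-1],[[-39.6,-22,0],[0,0,0],-1],[[-39.6,-22,0],[0,0,0],-1],[[-39.6,-22,0],[0,0,0],-1],[[-39.6,-22,0],[0,0,0],-1],[[-39.6,-22,0],[0,0,0],-1],[[-39.6,-22,0],[0,0,0],-1],[[-39.6,-22,0],[0,0,0],-1]]'
python3 -m handwheel '[[[0,0,0],[0.354,-0.5225,0.9025],-1],[[0,0,0],[0.354,-0.5225,0.9025],-1],[[0,0,0],[0.354,-0.5225,0.9025],-1],[[0,0,0],[0.354,-0.5225,0.9025],-1],[[0,0,0],[0.354,-0.5225,0.9025],-1],[[0,0,0],[0.354,-0.5225,0.9025],-1],[[0,0,0],[0.354,-0.5225,0.9025],-1],[[0,0,0],[0.354,-0.5225,0.9025],-1],[[0,0,0],[0.354,-0.5225,0.9025],-1],[[0,0,0],[0.354,-0.5225,0.9025],-1],[[0,0,0],[0.354,-0.5225,0.9025],-1],[[0,0,0],[0.354,-0.5225,0.9025],-1],[[0,0,0],[0,0,0],-1],[[0,0,0],[0,0,0],-1]]'
python3 - <<'E'
from h import *
go((.5555,.064,.062),toolR(-.75),back=.09)
ps=pose(); im=vision.get_image("wrist"); cv2.imwrite("pics/w1.png",cv2.resize(im,(800,600)))
for P in [(.5555,.064,.062),(.5555,.089,.062)]: print(w2px("wrist",P,ps)/.64)
E
```

```text
clock: 1.6
position: [0.557, 0.1126, 0.1926]
ee_rot: [-0.0, 0.188, 0.982, 0.0]
contact_force: [0.1, 0.7, 0.7]
width: 0.0851
gripper_force: 0.0
clock: 3.35
position: [0.5562, 0.1136, 0.1929]
ee_rot: [0.258, 0.658, 0.659, -0.258]
contact_force: [-0.5, 0.3, -0.7]
width: 0.0853
gripper_force: 0.0
at [0.5562 0.1136 0.1929] TCP target [0.5555 0.1124 0.1139] shift mm [52.8 -0.7 58.7] n>= 2.0 turn [ 0.01 -0.02  0.01]
[396.1626188  190.39345572]
[396.05921874 163.06734439]
```

View pics/w1.png

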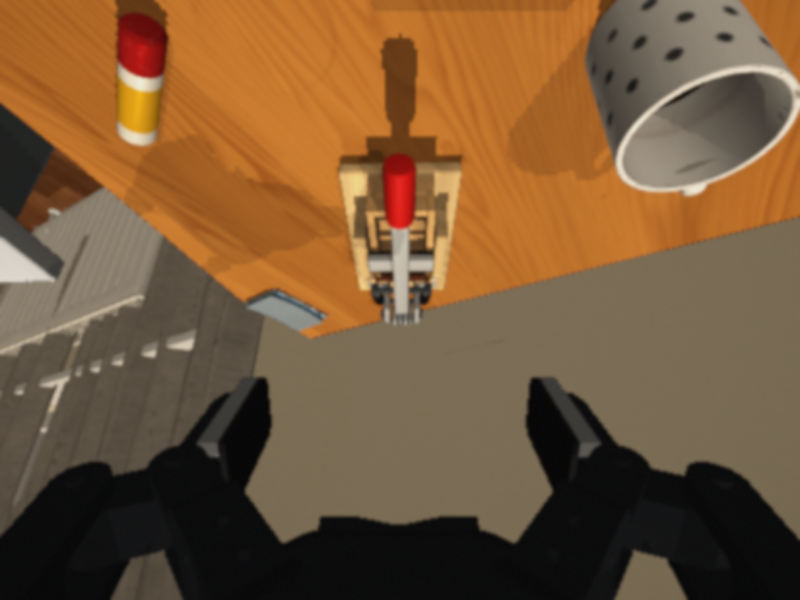

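The red handle spans about (400,155) to (400,227), within about 3 mm of the prediction. I'll go in and grip it.

```bash
python3 -m handwheel '[[[18,0.8,20],[0,0,0],-1],[[18,0.8,20],[0,0,0],-1],[[17.5,0.7,19],[0,0,0],-1],[[0,0,25],[0,0,0],-1],[[0,0,25],[0,0,0],-1],[[0,0,25],[0,0,0],-1],[[0,0,15],[0,0,0],-1],[[0,0,0],[0,0,0],-1],[[0,0,0],[0,0,0],0.2],[[0,0,0],[0,0,0],1],[[0,0,0],[0,0,0],1],[[0,0,0],[0,0,0],1],[[0,0,0],[0,0,0],1],[[0,0,0],[0,0,0],1],[[0,0,0],[0,0,0],1],[[0,0,0],[0,0,0],1]]' 40
python3 - <<'E'
from h import *
t,r=pose(); print(t+r.apply([0,0,-.019]))
H=np.array([.5585,-.121,.062]); p=r.inv().apply(H-t); ax=r.inv().apply([1,0,0]); Q=R.from_rotvec(ax*np.radians(6)); print("arc",(p-Q.apply(p))*1000,ax)
E
```

```text
clock: 5.4
position: [0.5581, 0.0505, 0.0499]
ee_rot: [0.26, 0.658, 0.657, -0.26]
contact_force: [-2.9, 1.2, 8.7]
width: 0.0001
gripper_force: 4.3
[0.5581091  0.06347925 0.06374256]
arc [-1.20612887e+01  6.66927914e-03 -1.33545176e+01] [ 8.77344977e-04  9.99999572e-01 -2.92982115e-04]
```

```bash
python3 - <<'E'
from h import *
a=vision.get_image("wrist"); b=vision.get_image("scene")[150:300,230:400]
cv2.imwrite("pics/w2.png",np.hstack([cv2.resize(a,(400,300)),cv2.resize(b,(400,300),interpolation=cv2.INTER_CUBIC)]))
E
```

```text
(no output)
```

View pics/w2.png

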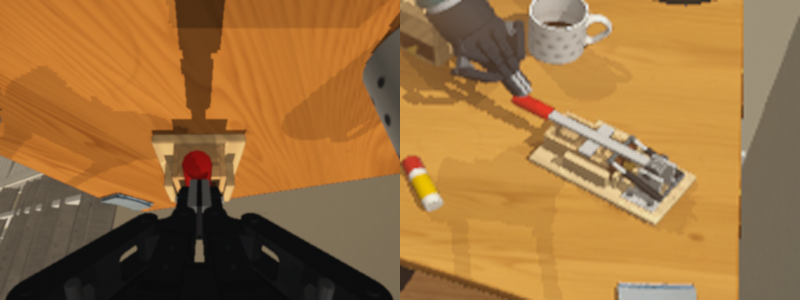

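```bash
python3 - <<'E'
from h import *
K,Rc,c=cam("wrist"); print("cam",c)
d=Rc@np.linalg.inv(K)@np.array([197*1.28,165*1.28,1.])
for z in (.08,.062,.04,.03): print(c+d*(z-c[2])/d[2])
t,r=pose(); print("tcp px",w2px("wrist",t)/1.28, "handle end px",w2px("wrist",[.5585,.089,.062])/1.28)
o=np.array([230,150]);s=np.array([400/170,2.0])
for n,P in dict(tcp=t,hend=[.5585,.089,.062],hst=[.5585,.037,.062],hin=[.5585,-.121,.062]).items(): print(n,(w2px("scene",P)-o)*s+[400,0])
E
```

```text
cam [0.55877817 0.23099862 0.12913979]
[0.55762568 0.12320573 0.08      ]
[0.55720352 0.08372098 0.062     ]
[0.55668754 0.03546185 0.04      ]
[0.55645301 0.01352588 0.03      ]
tcp px [198.42585299 168.10784759] handle end px [198.76605451 161.89216517]
tcp [539.61855354 110.91228628]
hend [515.82423983  93.3852458 ]
hst [548.83849276 110.45516691]
hin [654.86399898 165.27533899]
```

The fingertips slid off over the top of the round bar because the pads sit 13 mm further back when open. I'll reopen, go deeper and grip again.

```bash
python3 -m handwheel '[[[0,0,-15],[0,0,0],1],[[0,0,-15],[0,0,0],1],[[0,0,0],[0,0,0],-1],[[0,0,0],[0,0,0],-1],[[0,0,0],[0,0,0],-1],[[0,0,0],[0,0,0],-1],[[0,0,0],[0,0,0],-1],[[0,0,0],[0,0,0],-1],[[0,0,15],[0,0,0],-1],[[0,0,15],[0,0,0],-1],[[0,0,14],[0,0,0],-1],[[0,0,0],[0,0,0],1],[[0,0,0],[0,0,0],1],[[0,0,0],[0,0,0],1],[[0,0,0],[0,0,0],1],[[0,0,0],[0,0,0],1],[[0,0,0],[0,0,0],1],[[0,0,0],[0,0,0],1],[[0,0,0],[0,0,0],1]]' 40
python3 - <<'E'
from h import *
t,r=pose(); print(t+r.apply([0,0,-.019]))
H=np.array([.5585,-.121,.062]); p=r.inv().apply(H-t); ax=r.inv().apply([1,0,0]); Q=R.from_rotvec(ax*np.radians(6)); print("arc",(p-Q.apply(p))*1000,ax)
E
```

```text
clock: 7.88
position: [0.5566, 0.0426, 0.0378]
ee_rot: [0.258, 0.659, 0.658, -0.259]
contact_force: [-4.0, 3.4, 4.5]
width: 0.0191
gripper_force: 38.8
[0.55667135 0.05555653 0.0516756 ]
arc [-10.53203488  -0.03324035 -13.74204636] [ 4.90936547e-04  9.99995973e-01 -2.79512813e-03]
```

```bash
python3 -m handwheel '[[[-5.1,0,-7],[0,0.5,0],1],[[-5.1,0,-7],[0,0.5,0],1],[[-5.1,0,-7],[0,0.5,0],1],[[-5.1,0,-7],[0,0.5,0],1],[[-5.1,0,-7],[0,0.5,0],1],[[-5.1,0,-7],[0,0.5,0],1],[[-5.1,0,-7],[0,0.5,0],1],[[-5.1,0,-7],[0,0.5,0],1],[[-5.1,0,-7],[0,0.5,0],1],[[-5.1,0,-7],[0,0.5,0],1],[[-5.1,0,-7],[0,0.5,0],1],[[-5.1,0,-7],[0,0.5,0],1]]' 40
```

```text
clock: 9.38
position: [0.5571, 0.0259, 0.1378]
ee_rot: [0.041, 0.706, 0.706, -0.042]
contact_force: [-0.2, 0.4, -2.9]
width: 0.0192
gripper_force: 39.6
```

```bash
python3 -m handwheel '[[[-5.1,0,-7],[0,0.5,0],1],[[-5.1,0,-7],[0,0.5,0],1],[[-5.1,0,-7],[0,0.5,0],1],[[-5.1,0,-7],[0,0.5,0],1],[[-5.1,0,-7],[0,0.5,0],1],[[-5.1,0,-7],[0,0.5,0],1],[[-5.1,0,-7],[0,0.5,0],1],[[-5.1,0,-7],[0,0.5,0],1],[[-5.1,0,-7],[0,0.5,0],1],[[-5.1,0,-7],[0,0.5,0],1],[[-5.1,0,-7],[0,0.5,0],1],[[-5.1,0,-7],[0,0.5,0],1]]' 40
python3 - <<'E'
from h import *
t,r=pose(); g=t+r.apply([0,0,-.015]);print(g,"arm angle est",np.degrees(np.arctan2(g[2]-.062,g[1]+.121)), "tilt",r.apply([0,0,1]))
E
```

```text
clock: 10.88
position: [0.5587, -0.0494, 0.2094]
ee_rot: [-0.177, 0.684, 0.685, 0.178]
contact_force: [1.3, -2.7, -2.3]
width: 0.0197
gripper_force: 39.7
[ 0.55870666 -0.05670103  0.22255677] arm angle est 68.17513178539444 tilt [ 6.60059281e-04  4.85474634e-01 -8.74250504e-01]
```

```bash
python3 -m handwheel '[[[0,0,0],[0,0,0],-1],[[0,0,0],[0,0,0],-1],[[20,0,0],[0,0,0],-1],[[40,0,0],[0,0,0],-1],[[40,0,0],[0,0,0],-1],[[0,0,0],[0,-0.9,0],-1],[[0,0,0],[0,-0.9,0],-1],[[0,0,0],[0,-0.9,0],-1],[[0,0,0],[0,-0.9,0],-1],[[0,0,0],[0,-0.9,0],-1],[[0,0,0],[0,-0.35,0],-1],[[0,0,0],[0,0,0],-1]]'
python3 - <<'E'
from h import *
J=lambda x,y:(.5575-y,-.026+x)
go((*J(.035,0),.15),toolR(0,np.radians(0)))
ps=pose(); im=vision.get_image("wrist"); cv2.imwrite("pics/w3.png",cv2.resize(im,(800,600)))
for n,P in dict(backmid=(*J(.0525,0),.048),bl=(*J(.0525,.027),.048),br=(*J(.0525,-.027),.048)).items(): print(n,w2px("wrist",P,ps)/.64)
E
```

```text
clock: 12.38
position: [0.5582, 0.0407, 0.2585]
ee_rot: [0.0, 0.706, 0.708, 0.001]
contact_force: [-0.0, -0.2, -0.1]
width: 0.0852
gripper_force: 0.0
at [0.5582 0.0407 0.2585] TCP target [0.5575 0.009  0.131 ] shift mm [-31.9  -0.9 127.5] n>= 3.0 turn [ 0.01 -0.01  0.03]
backmid [396.27358001 259.39186313]
bl [366.46181462 259.32533025]
br [426.07675944 259.45837684]
```

View pics/w3.png

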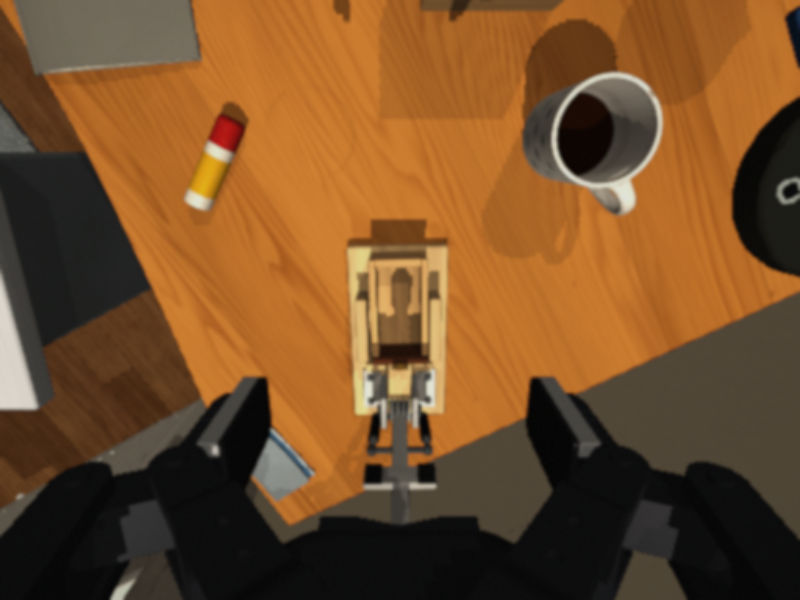

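The arm is upright and staying open, and the drawer sits in the pocket with its back edge at row 259, columns 369–428. I'll descend and grip its rear.

```bash
python3 -m handwheel '[[[-17,1.3,20],[0,0,0],-1],[[-17.7,0,20],[0,0,0],-1],[[0,0,40],[0,0,0],-1],[[0,0,40],[0,0,0],-1],[[0,0,40],[0,0,0],-1],[[0,0,30],[0,0,0],-1],[[0,0,20],[0,0,0],-1],[[0,0,15],[0,0,0],-1],[[0,0,10],[0,0,0],-1],[[0,0,6],[0,0,0],-1],[[0,0,0],[0,0,0],-1],[[0,0,0],[0,0,0],1],[[0,0,0],[0,0,0],1],[[0,0,0],[0,0,0],1],[[0,0,0],[0,0,0],1],[[0,0,0],[0,0,0],1],[[0,0,0],[0,0,0],1],[[0,0,0],[0,0,0],1]]' 40
```

```text
clock: 14.68
position: [0.5602, 0.0044, 0.017]
ee_rot: [0.0, 0.707, 0.707, 0.0]
contact_force: [0.3, 0.1, 0.1]
width: 0.0001
gripper_force: 0.0
```

```bash
python3 - <<'E'
from h import *
s=readout.get_state(); print(s['width'],s['gripper_force'],s['position'])
a=vision.get_image("wrist"); b=vision.get_image("scene")[150:300,230:400]
cv2.imwrite("pics/w4.png",np.hstack([cv2.resize(a,(400,300)),cv2.resize(b,(400,300),interpolation=cv2.INTER_CUBIC)]))
E
```

```text
9.676193682033527e-05 0.0 [0.56019069 0.00441791 0.01701238]
```

View pics/w4.png

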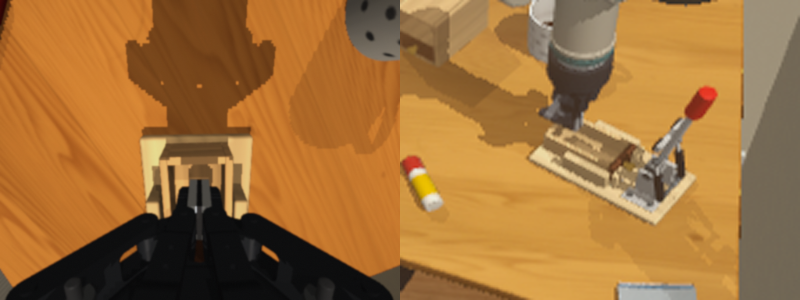

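The fingers ended up closed inside the drawer. I'll back out upward, reopen, go a little deeper and close in stages while watching the width.

```bash
python3 -m handwheel '[[[0,0,-20],[0,0,0],1],[[0,0,-30],[0,0,0],1],[[0,0,-30],[0,0,0],1],[[0,0,0],[0,0,0],-1],[[0,0,0],[0,0,0],-1],[[0,0,0],[0,0,0],-1],[[0,0,0],[0,0,0],-1],[[0,0,0],[0,0,0],-1],[[0,0,0],[0,0,0],-1],[[0,0,0],[0,0,0],-1]]' 20
python3 -m handwheel '[[[0,0,20],[0,0,0],-1],[[0,0,20],[0,0,0],-1],[[0,0,20],[0,0,0],-1],[[0,0,15],[0,0,0],-1],[[0,0,8],[0,0,0],-1],[[0,0,0],[0,0,0],-1]]'
python3 - <<'E'
from h import *
ps=pose();a=vision.get_image("wrist"); print(ps[0],w2px("wrist",ps[0]+[.0425,0,.013],ps),w2px("wrist",ps[0],ps))
cv2.imwrite("pics/w5.png",cv2.resize(a,(800,600)))
E
```

```text
clock: 16.02
position: [0.5601, 0.0044, 0.097]
ee_rot: [0.0, 0.707, 0.707, 0.0]
contact_force: [0.3, 0.8, 0.5]
width: 0.0851
gripper_force: 0.0
clock: 16.77
position: [0.56, 0.0044, 0.0137]
ee_rot: [-0.0, 0.707, 0.707, 0.0]
contact_force: [-0.9, 1.4, -0.4]
width: 0.0855
gripper_force: 0.0
[0.55998959 0.00442673 0.01366878] [319.25606529 223.43527604] [253.91748942 215.52355566]
```

View pics/w5.png

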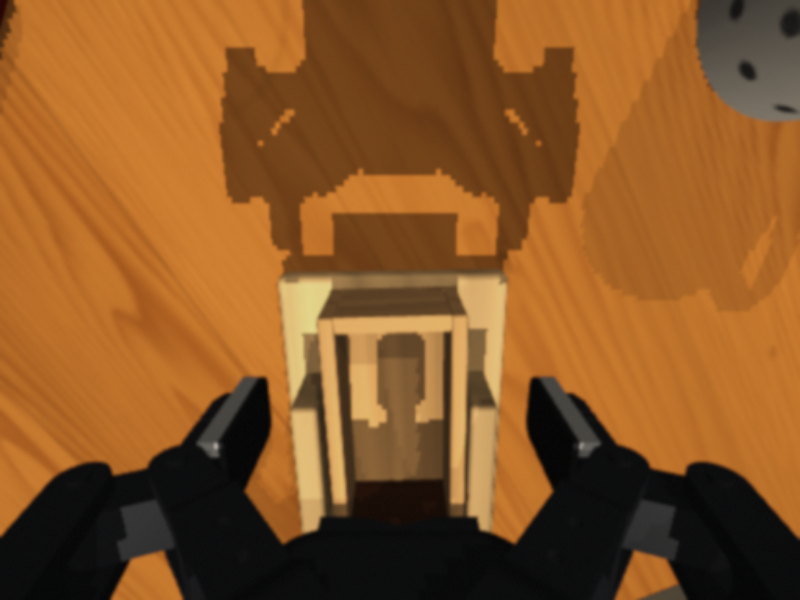

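The picture shows the fingertips well behind the reported TCP: about 38 mm when shut and 54 mm when open. That explains both misses. I'll go about 40 mm lower in guarded steps and then close in stages.

```bash
python3 -m handwheel '[[[0,0,10],[0,0,0],-1],[[0,0,10],[0,0,0],-1],[[0,0,0],[0,0,0],-1]]' 20; python3 -m handwheel '[[[0,0,6],[0,0,0],-1],[[0,0,6],[0,0,0],-1],[[0,0,0],[0,0,0],-1]]'; python3 -m handwheel '[[[0,0,4],[0,0,0],-1],[[0,0,3],[0,0,0],-1],[[0,0,0],[0,0,0],-1]]'; python3 -m handwheel '[[[0,0,0],[0,0,0],-0.4],[[0,0,0],[0,0,0],-0.4],[[0,0,0],[0,0,0],0],[[0,0,0],[0,0,0],0],[[0,0,0],[0,0,0],0],[[0,0,0],[0,0,0],0]]'
```

```text
clock: 17.2
position: [0.5592, 0.0045, -0.007]
ee_rot: [-0.001, 0.707, 0.707, -0.0]
contact_force: [-0.3, 0.3, -0.0]
width: 0.0853
gripper_force: 0.0
clock: 17.58
position: [0.5597, 0.0045, -0.0186]
ee_rot: [-0.0, 0.707, 0.707, -0.0]
contact_force: [0.4, 0.4, -0.2]
width: 0.0855
gripper_force: 0.0
clock: 17.95
position: [0.56, 0.0044, -0.0252]
ee_rot: [0.0, 0.707, 0.707, 0.0]
contact_force: [1.0, -0.2, 0.5]
width: 0.0852
gripper_force: 0.0
clock: 18.7
position: [0.5603, 0.0044, -0.0248]
ee_rot: [0.0, 0.707, 0.707, 0.0]
contact_force: [-0.1, 0.9, 2.3]
width: 0.0538
gripper_force: 22.3
```

```bash
python3 -m handwheel '[[[0,0,0],[0,0,0],1],[[0,0,0],[0,0,0],1],[[0,0,-5],[0,0,0],1],[[0,0,-10],[0,0,0],1],[[0,0,-15],[0,0,0],1],[[0,0,-20],[0,0,0],1],[[0,0,-20],[0,0,0],1],[[0,0,-15],[0,0,0],1],[[0,0,-5],[0,0,0],1],[[0,0,0],[0,0,0],1]]' 60
python3 -m handwheel '[[[10,-10,0],[0,0,0],1],[[25,-20,0],[0,0,0],1],[[35,-15,0],[0,0,0],1],[[35,-10,0],[0,0,0],1],[[35,0,0],[0,0,0],1],[[35,0,0],[0,0,0],1],[[35,0,0],[0,0,0],1],[[28,0,0],[0,0,0],1],[[18,0,0],[0,0,0],1],[[7.6,0,0],[0,0,0],1]]'
python3 -m handwheel '[[[0,0,0],[0,0,0.5],1],[[0,0,0],[0,0,1],1],[[0,0,0],[0,0,1],1],[[0,0,0],[0,0,1],1],[[0,0,0],[0,0,1],1],[[0,0,0],[0,0,1],1],[[0,0,0],[0,0,1],1],[[0,0,0],[0,0,1],1],[[0,0,0],[0,0,1],1],[[0,0,0],[0,0,1],1],[[0,0,0],[0,0,1],1],[[0,0,0],[0,0,1],1],[[0,0,0],[0,0,1],1],[[0,0,0],[0,0,1],1],[[0,0,0],[0,0,1],1],[[0,0,0],[0,0,0.5],1],[[0,0,0],[0,0,0],1]]'
python3 - <<'E'
from h import *
go((.505,.268,-.036),toolR(0,-np.pi/2),grasp=False)
ps=pose(); a=vision.get_image("wrist")
b=vision.get_image("scene")[110:260,150:350]
cv2.imwrite("pics/w6.png",np.hstack([cv2.resize(a,(400,300)),cv2.resize(b,(400,300),interpolation=cv2.INTER_CUBIC)])); cv2.imwrite("pics/w6raw.png",a)
for y in(-.031,.031): print(w2px("wrist",(.572,.268+y,.095),ps)/1.28,w2px("wrist",(.572,.268+y*39/31,.102),ps)/1.28)
E
```

```text
clock: 19.95
position: [0.5601, 0.0044, 0.0652]
ee_rot: [0.0, 0.707, 0.707, 0.0]
contact_force: [-1.2, 0.4, -0.6]
width: 0.0534
gripper_force: 63.0
clock: 21.2
position: [0.5042, 0.2686, 0.0645]
ee_rot: [0.0, 0.707, 0.708, -0.0]
contact_force: [0.8, -0.9, -1.3]
width: 0.0531
gripper_force: 63.1
clock: 23.32
position: [0.5049, 0.2671, 0.0649]
ee_rot: [0.0, 1.0, 0.0, 0.0]
contact_force: [1.3, -0.2, -1.4]
width: 0.0533
gripper_force: 63.1
at [0.5049 0.2671 0.0649] TCP target [ 0.505  0.268 -0.036] shift mm [ 1.000e-01 -9.000e-01  1.009e+02] n>= 3.0 turn [ 0.01 -0.    0.  ]
[243.59777213  94.76215997] [258.27452587  95.61964356]
[150.62652808  94.78731594] [135.78555192  95.65354298]
```

View pics/w6.png

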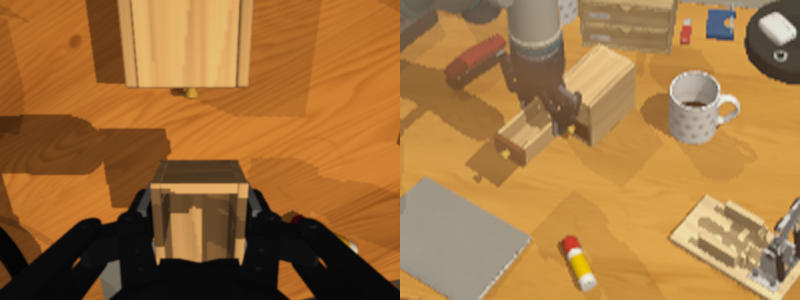

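The drawer hangs level, with its front toward the robot. The cabinet roof's front edge is at (126–249, 88) in the left pane, so the cabinet sits about 6 mm further in +y and 5 mm further in +x than assumed. I'll set the drawer down at y≈0.274 and let go.

```bash
python3 -m handwheel '[[[0,-7,20],[0,0,0],1],[[0,0,30],[0,0,0],1],[[0,0,25],[0,0,0],1],[[0,0,12],[0,0,0],1],[[0,0,7],[0,0,0],1],[[0,0,4],[0,0,0],1],[[0,0,2.5],[0,0,0],1],[[0,0,0],[0,0,0],1]]'
python3 -m handwheel '[[[0,0,0.8],[0,0,0],1],[[0,0,0],[0,0,0],0.2],[[0,0,0],[0,0,0],-0.2],[[0,0,0],[0,0,0],-0.5],[[0,0,0],[0,0,0],-1],[[0,0,0],[0,0,0],-1],[[0,0,0],[0,0,0],-1],[[0,0,0],[0,0,0],-1],[[0,0,0],[0,0,0],-1],[[0,0,-20],[0,0,0],-1],[[0,0,-40],[0,0,0],-1],[[0,0,-40],[0,0,0],-1],[[-25,0,0],[0,0,0],-1],[[-25,0,0],[0,0,0],-1],[[-21,0,0],[0,0,0],-1],[[0,0,0],[0,0,0],-1],[[0,0,0],[0,0,0],-1]]'
python3 - <<'E'
from h import *
ps=pose(); print(ps[0]); a=vision.get_image("wrist"); cv2.imwrite("pics/w7raw.png",a)
cv2.imwrite("pics/w7.png",cv2.resize(a[0:288,64:448],(800,600),interpolation=cv2.INTER_CUBIC))
E
```

```text
clock: 24.42
position: [0.5054, 0.2751, -0.0351]
ee_rot: [-0.0, 1.0, 0.0, 0.001]
contact_force: [0.1, 0.8, -0.9]
width: 0.0536
gripper_force: 63.1
clock: 26.55
position: [0.4354, 0.2753, 0.064]
ee_rot: [-0.0, 1.0, 0.0, 0.001]
contact_force: [-0.0, 0.7, -0.1]
width: 0.0857
gripper_force: 0.0
[0.43537237 0.27527329 0.06395   ]
```

View pics/w7.png

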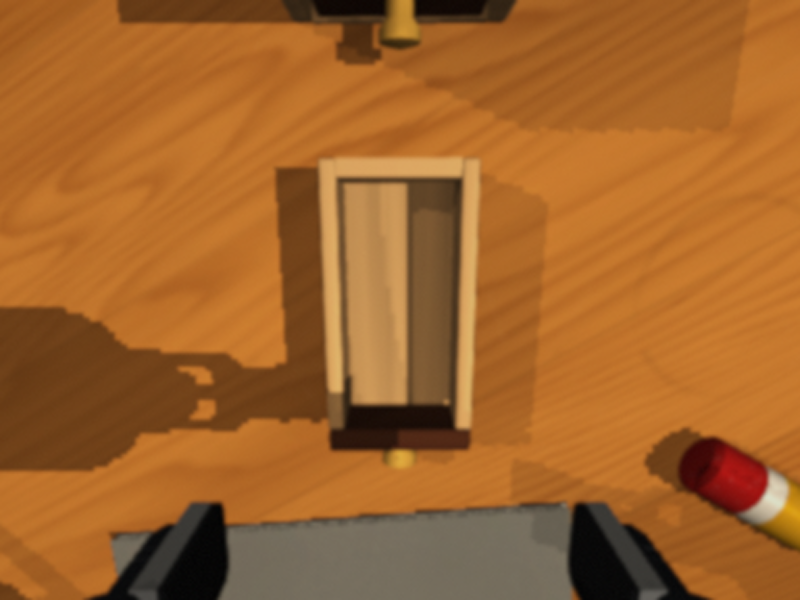

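The drawer stands upright at columns 319–480, centred on 400. The cabinet base edge is at row 22, also centred near 400, so the y alignment and yaw are good. I'll work out the x positions.

```bash
python3 - <<'E'
from h import *
f=lambda u,v,z:np.round(px2w("wrist",(64+u*.48,v*.48),z),4)
print("front",f(331,448,.036),f(470,448,.036),"back",f(319,158,.036),f(480,158,.036))
print("cab base",f(290,22,0),f(512,22,0))
E
```

```text
front [0.4252 0.3003 0.036 ] [0.4252 0.247  0.036 ] back [0.5288 0.3007 0.036 ] [0.5288 0.2475 0.036 ]
cab base [0.5774 0.3138 0.    ] [0.5774 0.2331 0.    ]
```

```bash
python3 -m handwheel '[[[1.5,0.8,30],[0,0,0],-1],[[0,0,30],[0,0,0],-1],[[0,0,20],[0,0,0],-1],[[0,0,12],[0,0,0],-1],[[0,0,6],[0,0,0],-1],[[0,0,0],[0,0,0],-0.4],[[0,0,0],[0,0,0],-0.4],[[0,0,0],[0,0,0],1],[[0,0,0],[0,0,0],1],[[0,0,0],[0,0,0],1],[[0,0,0],[0,0,0],1],[[0,0,0],[0,0,0],1]]' 60
python3 -m handwheel '[[[0,0,-5],[0,0,0],1],[[0,0,-15],[0,0,0],1],[[0,0,-20],[0,0,0],1],[[0,0,-11],[0,0,0],1],[[0,0,-4],[0,0,0],1],[[0,0,0],[0,0,0],1],[[0,0,0],[0,0,0],1]]'
python3 - <<'E'
from h import *
ps=pose(); print(ps[0]); a=vision.get_image("wrist"); b=vision.get_image("scene")[110:230,180:340]
cv2.imwrite("pics/w8.png",np.hstack([cv2.resize(a[0:256,86:426],(400,300)),cv2.resize(b,(400,300),interpolation=cv2.INTER_CUBIC)]))
E
```

```text
clock: 28.1
position: [0.4365, 0.2746, -0.0334]
ee_rot: [-0.001, 1.0, 0.0, 0.001]
contact_force: [0.6, -1.0, 7.2]
width: 0.0533
gripper_force: 64.0
clock: 28.98
position: [0.4351, 0.274, 0.0201]
ee_rot: [0.0, 1.0, 0.0, -0.0]
contact_force: [0.1, -0.4, -1.2]
width: 0.0534
gripper_force: 63.5
[0.43509187 0.27395289 0.02013352]
```

View pics/w8.png

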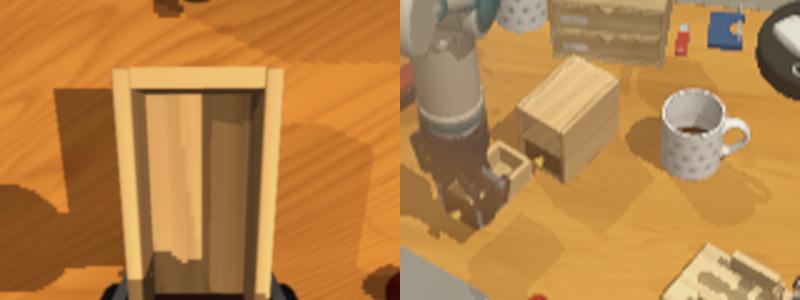

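Compared with the geometry, the rear of the drawer sags about 3 mm, so I'll raise it 3.5 mm and slide in, checking the forces.

```bash
python3 -m handwheel '[[[0,0,-3.5],[0,0,0],1],[[10,0,0],[0,0,0],1],[[15,0,0],[0,0,0],1],[[13,0,0],[0,0,0],1],[[6,0,0],[0,0,0],1],[[5,0,0],[0,0,0],1],[[5,0,0],[0,0,0],1],[[5,0,0],[0,0,0],1],[[0,0,0],[0,0,0],1]]'
python3 -m handwheel '[[[5,0,0],[0,0,0],1],[[5,0,0],[0,0,0],1],[[5,0,0],[0,0,0],1],[[0,0,0],[0,0,0],1]]'
```

```text
clock: 30.2
position: [0.495, 0.2743, 0.0243]
ee_rot: [-0.0, 1.0, 0.0, 0.001]
contact_force: [-0.3, -0.1, -1.5]
width: 0.0532
gripper_force: 63.5
clock: 30.7
position: [0.5103, 0.2743, 0.0242]
ee_rot: [-0.0, 1.0, -0.0, 0.001]
contact_force: [0.1, -0.5, -0.9]
width: 0.0531
gripper_force: 63.5
```

```bash
python3 -m handwheel '[[[7,0,0],[0,0,0],1],[[8,0,0],[0,0,0],1],[[8,0,0],[0,0,0],1],[[8,0,0],[0,0,0],1],[[6,0,0],[0,0,0],1],[[3,0,0],[0,0,0],1],[[0,0,0],[0,0,0],1]]'
python3 -m handwheel '[[[0,0,1.5],[0,0,0],1],[[0,0,0],[0,0,0],1]]'
```

```text
clock: 31.58
position: [0.5497, 0.2742, 0.0242]
ee_rot: [-0.0, 1.0, 0.0, 0.0]
contact_force: [0.1, 0.6, -1.3]
width: 0.053
gripper_force: 63.5
clock: 31.82
position: [0.5492, 0.2742, 0.0226]
ee_rot: [0.0, 1.0, 0.0, 0.0]
contact_force: [-1.3, -0.7, -1.3]
width: 0.0526
gripper_force: 63.5
```

```bash
python3 -m handwheel '[[[0,0,2],[0,0,0],1],[[0,0,0],[0,0,0],0.2],[[0,0,0],[0,0,0],-0.2],[[0,0,0],[0,0,0],-0.5],[[0,0,0],[0,0,0],-0.9],[[0,0,0],[0,0,0],-0.9],[[0,0,0],[0,0,0],-0.9],[[0,0,0],[0,0,0],-0.9],[[0,0,-20],[0,0,0],-0.9],[[0,0,-35],[0,0,0],-0.9],[[-20,0,0],[0,0,0],0],[[-25,0,0],[0,0,0],1],[[-20,0,0],[0,0,0],1],[[0,0,0],[0,0,0],1],[[0,0,0],[0,0,0],1],[[0,0,0],[0,0,0],1],[[0,0,0],[0,0,0],1]]'
python3 -m handwheel '[[[0,0,25],[0,0,0],1],[[0,0,20],[0,0,0],1],[[0,0,7],[0,0,0],1],[[8,0,0],[0,0,0],1],[[8,0,0],[0,0,0],1],[[8,0,0],[0,0,0],1],[[8,0,0],[0,0,0],1],[[0,0,0],[0,0,0],1]]' 
python3 - <<'E'
from h import *
b=vision.get_image("scene")[110:230,180:340]
cv2.imwrite("pics/w9.png",cv2.resize(b,(800,600),interpolation=cv2.INTER_CUBIC))
E
```

```text
clock: 33.95
position: [0.4853, 0.2742, 0.0756]
ee_rot: [-0.0, 1.0, -0.0, 0.0]
contact_force: [-0.4, -0.9, -0.4]
width: -0.0002
gripper_force: 0.0
clock: 34.95
position: [0.5176, 0.2742, 0.0239]
ee_rot: [-0.0, 1.0, -0.0, 0.001]
contact_force: [-0.2, -0.1, -0.2]
width: -0.0
gripper_force: 0.0
```

```bash
python3 -m handwheel '[[[7,0,0],[0,0,0],1],[[7,0,0],[0,0,0],1],[[7,0,0],[0,0,0],1],[[5,0,0],[0,0,0],1],[[0,0,0],[0,0,0],1]]'
python3 -m handwheel '[[[2,0,0],[0,0,0],1],[[2,0,0],[0,0,0],1],[[2,0,0],[0,0,0],1],[[0,0,0],[0,0,0],1]]'
```

```text
clock: 35.62
position: [0.5434, 0.2742, 0.0237]
ee_rot: [-0.0, 1.0, 0.0, 0.001]
contact_force: [-0.5, -0.0, 0.8]
width: 0.0004
gripper_force: 0.0
clock: 36.12
position: [0.5489, 0.2742, 0.0238]
ee_rot: [-0.0, 1.0, 0.0, 0.001]
contact_force: [-0.2, 0.3, -0.3]
width: -0.0
gripper_force: 0.1
```

```bash
python3 -m handwheel '[[[1.5,0,0],[0,0,0],1],[[1.5,0,0],[0,0,0],1],[[0,0,0],[0,0,0],1]]'
python3 -m handwheel '[[[1.5,0,0],[0,0,0],1],[[1,0,0],[0,0,0],1],[[0,0,0],[0,0,0],1]]'
python3 - <<'E'
from h import *
b=vision.get_image("scene")[115:205,200:320]; a=vision.get_image("wrist")
cv2.imwrite("pics/w10.png",np.hstack([cv2.resize(a,(400,300)),cv2.resize(b,(400,300),interpolation=cv2.INTER_CUBIC)]))
E
```

```text
clock: 36.5
position: [0.5519, 0.2742, 0.0238]
ee_rot: [-0.0, 1.0, 0.0, 0.001]
contact_force: [-0.8, -0.3, 0.9]
width: -0.0003
gripper_force: 0.1
clock: 36.88
position: [0.5534, 0.2742, 0.0237]
ee_rot: [-0.0, 1.0, 0.0, -0.0]
contact_force: [-2.4, 0.0, 1.5]
width: -0.0
gripper_force: 1.3
```

```bash
python3 -m handwheel '[[[1,0,0],[0,0,0],1],[[0,0,0],[0,0,0],1]]'
python3 -m handwheel '[[[1,0,0],[0,0,0],1],[[0,0,0],[0,0,0],1]]'
```

```text
clock: 37.22
position: [0.5534, 0.2741, 0.0236]
ee_rot: [0.0, 1.0, 0.0, -0.001]
contact_force: [-5.8, 0.5, 2.0]
width: 0.0002
gripper_force: 2.5
clock: 37.48
position: [0.5534, 0.2742, 0.0236]
ee_rot: [0.0, 1.0, 0.0, -0.002]
contact_force: [-6.4, 0.8, 4.2]
width: -0.0
gripper_force: 3.4
```

The push met a solid stop at the predicted depth. I'll back off and check.

```bash
python3 -m handwheel '[[[-10,0,0],[0,0,0],1],[[-25,0,0],[0,0,0],1],[[-35,0,0],[0,0,0],1],[[-40,0,-20],[0,0,0],1],[[-40,0,-40],[0,0,0],1],[[0,0,-40],[0,0,0],1],[[0,0,-30],[0,0,0],1],[[0,0,0],[0,0,0],1]]'
python3 - <<'E'
from h import *
ps=pose();a=vision.get_image("wrist"); b=vision.get_image("scene")[110:290,170:410]
cv2.imwrite("pics/w11.png",np.hstack([cv2.resize(a[0:200,130:390],(400,308),interpolation=cv2.INTER_CUBIC),cv2.resize(b,(400,308),interpolation=cv2.INTER_CUBIC)]))
for n,P in dict(roofL=(.577,.313,.102),roofR=(.577,.235,.102),dl=(.577,.301,.088),dr=(.577,.247,.088),base=(.577,.274,.0)).items(): print(n,(w2px("wrist",P,ps)-[130,0])*[400/260,1.54])
E
```

```text
clock: 38.48
position: [0.4087, 0.2753, 0.1565]
ee_rot: [-0.002, 1.0, 0.0, 0.005]
contact_force: [0.5, 0.2, -1.1]
width: -0.0003
gripper_force: 0.0
roofL [108.64814326 -54.27924537]
roofR [279.59465432 -54.39555025]
dl [138.57910442 -41.12620778]
dr [249.48050867 -41.19476671]
base [193.71294257  14.45831465]
```

View pics/w11.png

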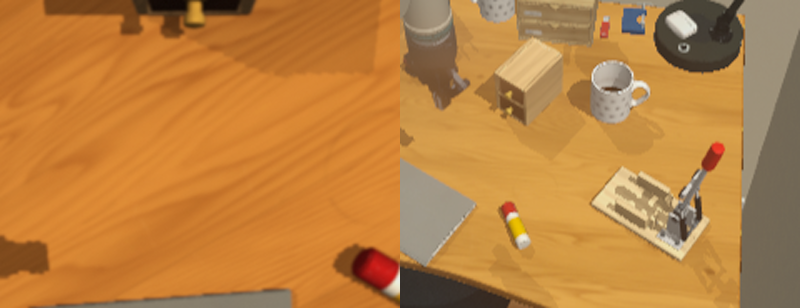

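The right pane shows the drawer home, with its knob at (507,93) above the lower drawer's. The clamp is open with its handle at (713,155), and the bystanders are where they were. I'm handing in.

```bash
python3 -c "
from rig import manip; print(manip.sign_off())"
```

```text
the job is handed in; nothing more can be done
None
```

The job is handed in at about 38 s of the 72 s allowed: the drawer was pushed to its stop in the upper bay, the clamp is still open and the bystanders look unmoved, but sign-off returned no verdict.

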